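# Press a pellet: die tray home, lever through the approach notch to full press

## Robot

A 7-joint arm with a two-finger parallel gripper is mounted at the origin on a cart in front of the work surface, level with it; the furniture and walls round the work are solid. World frame = base frame: x ahead of the robot, y to its left, z up, the work surface at z = 0. Lengths are in m, angles in rad, forces in N, time in s.
With the tool pointing down it reaches from about 0.4 to 0.875 m from the base axis. Payload 6.5 kg.
Tool frame: the origin (TCP) lies midway between the tips of the shut fingers; the grasp point (between the pads) lies 19 mm behind it; z points along the fingers, y is the direction in which the jaws open and shut (so a half turn about z gives the same grasp; the last joint's range is limited). The gripper opens to 85 mm and grips with 20 to 120 N. Pads are 22 mm wide; open, the fingers measure 114 mm over their backs; the gripper's body (76 mm by 85 mm) begins 54 mm behind the grasp point. The pads swing forward as they close: fully open they stand 13 mm farther back than shut.
Start: joints at [1.269, 0.536, -0.004, 1.538, 0.003, 1.067, -0.071], TCP at [0.152, -0.632, 0.231] pointing down, gripper open.
Joint ranges: [-2.7, 2.7], [-0.37, 2.16], [-1.27, 1.26], [0.24, 2.4], [-1.31, 4.45], [0.19, 1.91], [-2.76, 2.76]. Speed limits (rad/s): [2.39, 2.39, 3.14, 3.14, 3.14, 3.14, 3.14].

## Interface

Orientations are given as a rotation vector (axis times angle).
In Python, from plant import bot gives the robot as it stands.
- The arm moves only by the tool drive_tool, never from a script. Its argument "rows" is one flat list of numbers, 7 for each row, row after row: the turn, a rotation vector about the tool's x, y, z in rad, then the shift along the tool's x, y, z in cm, then the gripper command: -1 is shut, 1 is fully open, values between are in proportion. In form: [wx, wy, wz, dx, dy, dz, fingers, wx, wy, wz, dx, dy, dz, fingers, ...]. A call has 1 to 20 rows; each row is the pose to reach, as a shift and turn from the pose measured when the call began, along the tool's axes at that moment; what a row does not reach only later rows make up. A row lasts 1/8 s, in which the tool goes at most 62.5 mm and 10.7 degrees, less where a joint would pass 70% of its speed; a pose out of reach is approached as far as the arm can. A call with a gripper value outside its range is refused whole. The fingers move at their own pace and stop on an object; "newtons" is the grip in N (left out, the last holds). Time passes only in rows, so rows that repeat a pose let the fingers close. It gives the time, the measured TCP pose, the force and the opening at its end, in the units of the state.
- bot.get_obs(): the state, without advancing time (a new reading comes with each control period).
- bot.snapshot(name): name is "scene" or "top" or "wrist"; returns a dict with "pixels" (384x512x3 uint8, red, green, blue), "z_map" (384x512 float32, m along the optical axis (not along the pixel's ray), 0 where there is no reading), "vertical_fov" (degrees; the focal length in pixels is half the picture's height over the tangent of half this angle, whatever the lens; pixels are square), "cx", "cy" (the principal point, pixels), "R" (3x3) and "t" (3): a world point X has camera coordinates R X + t; the wrist camera has in their place "mount" (4x4, takes a point from camera to tool coordinates, whose origin is the TCP and whose axes are the flange's). Camera axes: x right, y down, z forward; pixel columns grow to the right and rows downward; lengths in m; the calibration is good to about 2 mm. A picture is of the moment at which its call begins: read the wrist's pose just before it.
- bot.finish_job(): hands the job in, once; it reports no verdict.
Trained networks look in the newest picture that a camera, given by its name, has taken for a name from the list of things; names that differ only in an ending like _2 or _b are one class to them, and where a whole thing is asked for, a point or a joint stands for the part that bears it (a point fixed in the world has none). Each returns a list of dicts, best first, with "conf" (0 to 1); they miss things now and then, are a little off and sometimes report something else, mostly with a low value. They report only what shows in the picture. A call takes as long as a camera call.
- bot.recognise(camera, query): "box" ([left, top, right, bottom] in pixels, round what is visible of it).
The state is a dict: "time": time; "joint_positions": joint angles; "qvel": joint speeds; "effort": joint torques, N m; "tool_pos": TCP position; "tool_rot": TCP orientation; "ft_force": force on the tool from outside, world axes, zero at the start; "torque": the same for the moment, N m; "gripper_width": finger opening in m.
Only numpy, scipy, OpenCV 4.12 (cv2) and the standard library are available. Lean on these libraries where they do the work, as an engineer would, in place of code of your own. Each camera call takes 0.05 s, during which the arm holds its last target. There are 200 camera calls.

## Task

Press the pellet that is waiting in the die. With your fingertips push the die tray along its slideway until it is fully home against the stop under the ram; then push the upright hand lever away from its rest position, on past the first notch (approach), until it stays in the second stop (full press), so that the ram has driven the plunger down. Do not lift the tray, do not move the lever before the tray is home, leave the plunger to the ram, and leave the other things on the bench and on the press where they are.

Things in the scene. Friction and masses are not known exactly. Their poses are not given: they have to be found in the camera images.
- press: grey bench pellet press, fixed; its place and heading vary. Origin on the bench surface; x runs from its front (robot side) to its back along the slideway, y to its left, z up. Its deck (x -120 to 150, y -60 to 165 mm) is 30 mm high. The tray's slideway is on y = 0 between rails 10 mm high. Lever box left of it: x -113 to -7, y 95 to 165 mm, top at 70 mm.
- ram_axis (a point): point of the slideway straight below the ram: x = 60, y = 0, z = 30 mm in the press frame. The ram (26 mm across) ends at z = 114 mm and sinks 28.6 mm per rad of lever, 24 mm in all. It is carried by the head (x 20 to 147, y -40 to 40, z 130 to 244 mm), with an air cylinder on top up to z = 304 mm and a column behind.
- die_tray: loose aluminium die tray, 0.3 to 0.6 kg, flat on the slideway, axes as the press. Origin on its underside below the die. Plate 10 mm thick, 60 wide, x -95 to +32.5 mm. Fixed on it at the origin a steel die (40 mm across) with the plunger in it, head 72 mm above the underside. Starts 35 to 70 mm short of home; fully home, its origin is at x = 60 mm of the press, against a rigid stop. Slides under 6 N.
- tray_lip (a point): centre of the outer (robot-side) face of the upright lip at the tray's front end: the place to push, along the press's +x. The lip is 50 mm wide, 8 mm thick, and reaches from 8 to 45 mm above the tray's underside; this point is 30 mm above it (60 mm above the bench) and 95 mm in front of the die's axis.
- plunger (a joint): how far the plunger has been driven down into the die, m: 0 at the start, 0.012 fully pressed (limit 0.0125). It moves stiffly (about 4 N) and stays where it is pushed to.
- press_lever (a joint): angle of the hand lever, rad: 0 rest, leaning toward the robot (press -x); 0.42 first notch, upright; 0.84 second stop, leaning away, a rigid limit. Pivot along the press's y at x -60, y 130, z 30 mm. A spring detent holds it in all three; about 7 N at the grip pushes it out of a notch. Let go between notches it springs to the nearest; past 0.66 that is the second stop, where it stays. It drives the ram.
- lever_grip (a point): centre of the lever's black pear-shaped grip, 28 mm across here, 128 mm from the pivot. The grip reaches 30 mm below this point (15 mm across there) and 20 mm above it along the lever; below is a 9 mm steel rod. In the press frame it is at y = 130 and x = -112, z = 147 mm at rest; x = -60, z = 158 in the first notch; x = -8, z = 147 at the second stop.
- spare_plunger: spare steel die plunger, 22 mm across, 54 mm tall, standing on its head on the deck of the press behind the lever box; loose, leave it alone
- weigh_boat: white weighing boat 62 x 62 x 14 mm on the deck of the press behind the lever box; loose, leave it alone
- sample_a: white sample bottle with white cap, 42 mm across, 78 mm tall, on the bench left of the press; loose, leave it alone
- sample_b: sample bottle with blue cap, 50 mm across, 104 mm tall, on the bench left of the press; loose, leave it alone
- forceps: steel forceps 151 x 14 x 9 mm lying on the bench left of the press; loose, leave them alone
- crucible: small nickel crucible 27 mm across, 14 mm tall, on the bench right of the press, in front of the large fixed calorimeter (the grey machine beside the press, 0.4 m high; it fills all beyond x = 0.52 m from y = 0.07 m to the right, so cross in front of it or high); loose, leave it alone
- beaker: small glass beaker 54 mm across, 70 mm tall, on the bench right of the press; loose, leave it alone

How it is judged:
By the outcome, as a careful person would: the job done as asked, in the order asked, and still so for the second after the job is handed in, with the robot touching nothing.
It also fails if it takes over 48 s, if anything falls off the work surface, if the arm or the gripper's body presses on something with over 40 N, if the wrist force passes 120 N, or if a joint passes its speed limit or range.

## Working session

There is one attempt and no reset: what is moved stays moved. The work goes in short steps, Python scripts to look and compute and a tool call to move; the robot and the scene stay as the last step left them, time stands still between calls to the robot, and variables do not carry over. Pictures are saved under pics/ and viewed, about 8 in all and at most 12, crops included, and the job is handed in when it is done.

Besides the shell and the picture viewer there is one more tool, called as a command line: name --argument value ..., lists and objects as JSON in quotes. drive_tool: Moves the arm, as the interface text tells. Its arguments: {"type":"object","properties":{"rows":{"type":"array"},"newtons":{"type":"number"}},"required":["rows"]}

```bash
mkdir -p pics
cat > h.py <<'E'
import numpy as np, cv2
from plant import bot
from scipy.spatial.transform import Rotation as R
def cloud(s):
    z=s['z_map']; f=z.shape[0]/2/np.tan(np.radians(s['vertical_fov'])/2)
    v,u=np.mgrid[:z.shape[0],:z.shape[1]]
    c=np.stack([(u-s['cx'])*z/f,(v-s['cy'])*z/f,z],-1)
    if 'R' in s: w=(c-s['t'])@np.array(s['R'])
    else:
        o=bot.get_obs(); M=np.array(s['mount']); w=c@M[:3,:3].T+M[:3,3]
        w=w@R.from_rotvec(o['tool_rot']).as_matrix().T+o['tool_pos']
    w[z==0]=np.nan
    return w
def save(s,n): cv2.imwrite('pics/'+n,s['pixels'][:,:,::-1])
E
python3 - <<'E'
from h import *
o=bot.get_obs(); print({k:np.round(v,3) for k,v in o.items()})
ims=[]
for c in ['scene','top']:
    s=bot.snapshot(c); w=cloud(s); np.save(c+'.npy',w); ims.append(s['pixels']); print(c,s.get('t'),s['vertical_fov'])
    for q in ['press','die_tray','tray_lip','lever_grip','press_lever','plunger']:
        for d in bot.recognise(c,q)[:2]:
            b=np.array(d['box']).astype(int); u,v=(b[0]+b[2])//2,(b[1]+b[3])//2
            print(q,round(d['conf'],2),b,np.round(w[min(v,383),min(u,511)],3))
    save(s,c+'0.png')
E
```

```text
{'time': np.float64(0.0), 'joint_positions': array([ 1.269,  0.537, -0.004,  1.539,  0.003,  1.067, -0.071]), 'qvel': array([-0.001,  0.002,  0.001, -0.001,  0.001,  0.   , -0.   ]), 'effort': array([-0.0000e+00, -5.8341e+01,  1.0480e+00, -2.5910e+01,  1.2000e-02,
        1.0000e-02, -0.0000e+00]), 'tool_pos': array([ 0.152, -0.631,  0.23 ]), 'tool_rot': array([-3.118e+00, -3.700e-01,  1.000e-03]), 'ft_force': array([0.319, 0.741, 0.176]), 'torque': array([ 0.029, -0.003,  0.077]), 'gripper_width': np.float64(0.085)}
scene [0.58514906 0.06105676 1.14233873] 52.93091756234378
press 0.97 [183 121 295 257] [0.618 0.207 0.04 ]
die_tray 0.63 [233 182 278 209] [nan nan nan]
tray_lip 0.7 [234 180 280 206] [0.562 0.201 0.042]
lever_grip 0.49 [266 206 294 234] [0.446 0.321 0.149]
press_lever 0.7 [273 211 290 229] [0.443 0.323 0.153]
press_lever 0.32 [231 181 281 205] [0.566 0.2   0.039]
top [0.22889307 0.53752105 1.14041119] 55.15669976511918
press 0.82 [203 113 281 231] [0.614 0.288 0.031]
die_tray 0.85 [251 169 279 208] [0.559 0.21  0.042]
tray_lip 0.9 [248 169 279 208] [0.56  0.217 0.036]
tray_lip 0.49 [219 160 239 183] [0.618 0.332 0.028]
lever_grip 0.42 [227 212 239 228] [0.437 0.302 0.165]
press_lever 0.39 [228 213 236 226] [0.44  0.305 0.164]
plunger 0.36 [260 172 266 179] [0.589 0.217 0.099]
```

View both.

Run:
```python
import cv2,numpy as np
a=cv2.imread('pics/scene0.png')[90:282,110:366];b=cv2.imread('pics/top0.png')[90:282,130:386]
cv2.imwrite('pics/both.png',cv2.resize(np.vstack([a,b]),(800,1200))[:, :][::1][:1200] if 0 else np.hstack([cv2.resize(a,(400,300)),cv2.resize(b,(400,300))]))
# deck edges fit: points at z~0.03 in both clouds
for c in ['scene','top']:
    w=np.load(c+'.npy'); P=w.reshape(-1,3); m=(abs(P[:,2]-.03)<.006)&(P[:,0]>.35)&(P[:,0]<.8)&(P[:,1]>.08)&(P[:,1]<.45)
    Q=P[m,:2].astype(np.float32); print(c,len(Q),cv2.minAreaRect(Q),Q.min(0),Q.max(0))
    m=(abs(P[:,2]-.07)<.005)&(P[:,0]>.35)&(P[:,0]<.7)&(P[:,1]>.2)&(P[:,1]<.45)
    Q=P[m,:2].astype(np.float32); print(' box',len(Q),cv2.minAreaRect(Q))
```

```text
scene 2908 ((0.6012928485870361, 0.28560036420822144), (0.3388325870037079, 0.2295992076396942), 20.488351821899414) [0.4234207  0.11876403] [0.7999596 0.4230063]
 box 887 ((0.5711833238601685, 0.29643720388412476), (0.24674773216247559, 0.17613059282302856), 15.783782005310059)
top 2300 ((0.5833457708358765, 0.2540430426597595), (0.2837950885295868, 0.263288289308548), 18.37479019165039) [0.42309105 0.08438024] [0.7138719  0.42118064]
 box 602 ((0.5542812347412109, 0.2887583374977112), (0.24572040140628815, 0.16560843586921692), 2.6626687049865723)
```

View pics/both.png

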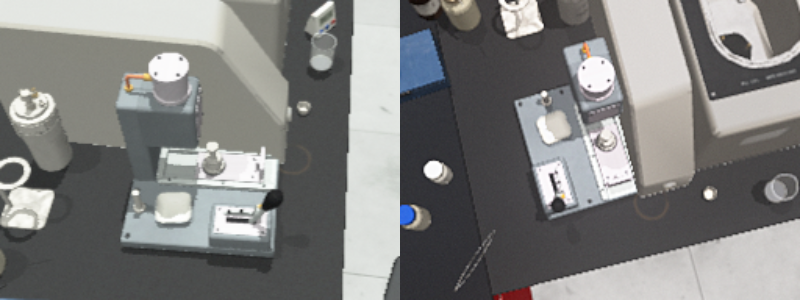

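```bash
cat >> h.py <<'E'
def topress(W,p):
    c,s=np.cos(p[2]),np.sin(p[2]); d=W[...,:2]-np.array(p[:2]); x=d[...,0]*c+d[...,1]*s; y=-d[...,0]*s+d[...,1]*c
    return np.stack([x,y,W[...,2]],-1)
def toworld(P,p):
    P=np.asarray(P,float); c,s=np.cos(p[2]),np.sin(p[2])
    return np.stack([p[0]+P[...,0]*c-P[...,1]*s,p[1]+P[...,0]*s+P[...,1]*c,P[...,2]],-1)
def fit(P,x0=None):
    from scipy.optimize import differential_evolution as de
    def L(p):
        q=topress(P,p); x,y,z=q.T
        h=np.full(len(x),np.nan)
        out=(x>-170)&(x<150)&(y>-60)&(y<215); h[out]=0
        dk=(x>-120)&(x<150)&(y>-60)&(y<165); h[dk]=.03
        h[(x>-120)&(abs(y)<62)]=np.nan
        b=(x>-.1e3)&(x>-113)&(x<-7)&(y>95)&(y<165); h[b]=.07
        hd=(x>20)&(x<147)&(abs(y)<40); h[hd]=.244
        return h,z
    def cost(p):
        h,z=L([p[0],p[1],p[2]]); m=~np.isnan(h)
        return np.sum(np.minimum(abs(h[m]-z[m]),.02)-.01)
    return cost,de
E
sed -i 's/^def fit(P/def _fit(P/' h.py
cat >> h.py <<'E'
def fit(P,bounds):
    from scipy.optimize import differential_evolution as de
    def cost(p):
        x,y,z=topress(P,p).T*1000
        h=np.full(len(x),np.nan)
        h[(x>-170)&(x<150)&(y>-60)&(y<215)]=0
        h[(x>-120)&(x<150)&(y>-60)&(y<165)]=30
        h[(x>-120)&(abs(y)<62)]=np.nan
        h[(x>-113)&(x<-7)&(y>95)&(y<165)]=70
        h[(x>20)&(x<147)&(abs(y)<40)]=244
        m=~np.isnan(h)
        return np.sum(np.minimum(abs(h[m]-z[m]),15)-7.5)
    return de(cost,bounds,seed=1,tol=1e-6,popsize=25)
E
python3 - <<'E'
import re
t=open('h.py').read(); a=t.index('def _fit'); b=t.index('def fit('); open('h.py','w').write(t[:a]+t[b:])
E
python3 - <<'E'
from h import *
C={}
for c in ['scene','top']:
    P=np.load(c+'.npy').reshape(-1,3); P=P[~np.isnan(P).any(1)]; P=P[(P[:,0]>.3)&(P[:,0]<.9)&(P[:,1]>0)&(P[:,1]<.6)]; C[c]=P
C['both']=np.vstack(list(C.values()))
for c,P in C.items():
    r=fit(P,[(.45,.7),(.1,.35),(-.2,.7)]); print(c,r.x.round(4),r.fun)
p=r.x; np.save('press.npy',p)
q=topress(C['both'],p)*1000
print('grip rest',toworld([-.112,.13,.147],p))
m=(q[:,2]>110)&(q[:,2]<175)&(q[:,1]>95)&(q[:,1]<165)&(q[:,0]<0); print('grip pts',q[m].min(0),q[m].max(0),np.median(q[m],0))
m=(q[:,2]>95)&(q[:,2]<108)&(abs(q[:,1])<30)&(q[:,0]<45); print('plunger',np.median(q[m],0),m.sum(),q[m].min(0),q[m].max(0))
m=(q[:,2]>70)&(q[:,2]<78)&(abs(q[:,1])<40)&(q[:,0]<100);print('lip top',np.median(q[m],0),m.sum(),q[m].min(0),q[m].max(0))
E
```

```text
scene [0.5873 0.2198 0.3068] -14113.902790221748
top [0.5862 0.2205 0.3139] -19345.692994205576
both [0.5866 0.2197 0.3091] -32794.41609861594
grip rest [0.44036865 0.30947116 0.147     ]
grip pts [-130.02530426  117.41587446  110.655819  ] [-92.67279414 144.20799792 168.47568158] [-112.4998224   134.82077267  159.81292565]
plunger [  1.32368666   2.24641793 102.28652767] 87 [-9.76265504 -9.33067356 95.76395988] [ 11.46501365  12.3491317  106.55874719]
lip top [-60.40771635  -9.59857948  73.27171951] 247 [-128.78923973  -39.28567507   70.0263767 ] [31.83920171 26.14500809 77.96999057]
```

```bash
cat >> h.py <<'E'
def rel(Pp,tilt=0.,frame='press'):
    """shift (cm) and turn (rotvec) from the present pose to press-frame point, tool x along press x, tilted back"""
    p=np.load('press.npy'); o=bot.get_obs(); R0=R.from_rotvec(o['tool_rot'])
    t=toworld(Pp,p) if frame=='press' else np.array(Pp)
    Rt=R.from_euler('z',p[2])*R.from_euler('x',np.pi)*R.from_euler('y',tilt)
    return (R0.inv()*Rt).as_rotvec().round(3),(R0.inv().apply(t-o['tool_pos'])*100).round(2),t.round(3)
E
python3 - <<'E'
from h import *
print(rel([.40,-.30,.26],0,'w')); print(rel([-.150,0,.2],.3));print(rel([-.150,0,.06],.3))
E
```

```text
(array([ 0.   ,  0.   , -0.073]), array([ 31.88, -26.48,  -2.87]), array([ 0.4 , -0.3 ,  0.26]))
(array([ 0.011,  0.3  , -0.073]), array([ 47.21, -71.56,   3.13]), array([0.444, 0.174, 0.2  ]))
(array([ 0.011,  0.3  , -0.073]), array([ 47.21, -71.56,  17.13]), array([0.444, 0.174, 0.06 ]))
```

drive_tool --rows '[0,0,-0.07,31.9,-26.5,-2.9,-1,0,0,-0.07,31.9,-26.5,-2.9,-1,0,0,-0.07,31.9,-26.5,-2.9,-1,0,0,-0.07,31.9,-26.5,-2.9,-1,0,0,-0.07,31.9,-26.5,-2.9,-1,0,0,-0.07,31.9,-26.5,-2.9,-1,0,0,-0.07,31.9,-26.5,-2.9,-1,0.011,0.3,-0.073,47.2,-71.6,3.1,-1,0.011,0.3,-0.073,47.2,-71.6,3.1,-1,0.011,0.3,-0.073,47.2,-71.6,3.1,-1,0.011,0.3,-0.073,47.2,-71.6,3.1,-1,0.011,0.3,-0.073,47.2,-71.6,3.1,-1,0.011,0.3,-0.073,47.2,-71.6,3.1,-1,0.011,0.3,-0.073,47.2,-71.6,3.1,-1,0.011,0.3,-0.073,47.2,-71.6,3.1,-1,0.011,0.3,-0.073,47.2,-71.6,3.1,-1,0.011,0.3,-0.073,47.2,-71.6,3.1,-1,0.011,0.3,-0.073,47.2,-71.6,3.1,-1]' --newtons 40

```text
time: 2.95
tool_pos: [0.4437, 0.1726, 0.2003]
tool_rot: [-3.027, -0.468, -0.457]
ft_force: [0.4, -0.1, 0.0]
gripper_width: -0.0
```

Run:
```python
from h import *
s=bot.snapshot('wrist'); w=cloud(s); save(s,'w1.png'); p=np.load('press.npy')
q=topress(w,p)*1000
for k in ['tray_lip','plunger','die_tray']:
    for d in bot.recognise('wrist',k)[:1]:print(k,d)
Q=q.reshape(-1,3); Q=Q[~np.isnan(Q).any(1)]
for n,a in dict(lip=(68,79,-130,0),rail=(36,44,-130,20),plung=(97,106,-30,40)).items():
    m=(Q[:,2]>a[0])&(Q[:,2]<a[1])&(Q[:,0]>a[2])&(Q[:,0]<a[3])&(abs(Q[:,1])<70)
    print(n,m.sum(),np.percentile(Q[m],[2,50,98],axis=0).round(1).tolist() if m.any() else '')
print(rel([-.150,0,.06],.3))
```

```text
tray_lip {'box': [226.4, 54.7, 283.2, 172.9], 'conf': 0.85}
plunger {'box': [240.8, 53.3, 266.5, 84.4], 'conf': 0.72}
die_tray {'box': [229.5, 54.1, 281.6, 171.4], 'conf': 0.94}
lip 838 [[-110.9, -34.2, 68.5], [-81.7, -0.7, 73.4], [-0.6, 24.4, 78.1]]
rail 5166 [[-104.1, -32.5, 38.6], [-41.7, 11.0, 40.5], [17.1, 44.6, 42.3]]
plung 549 [[-17.9, -36.5, 97.9], [0.4, 0.9, 102.3], [29.3, 12.2, 104.9]]
(array([ 0.001, -0.   , -0.002]), array([-4.14, -0.08, 13.42]), array([0.444, 0.174, 0.06 ]))
```

View pics/w1.png

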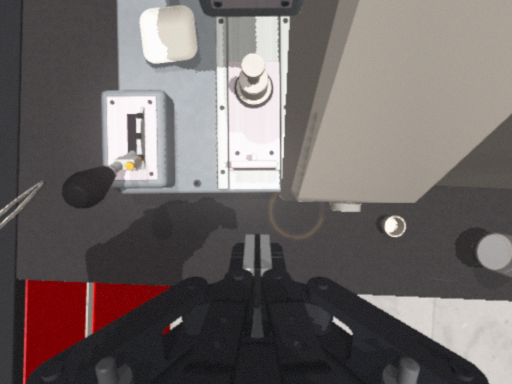

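drive_tool --rows '[0,0,0,-4.1,-0.1,13.4,-1,0,0,0,-4.1,-0.1,13.4,-1,0,0,0,-4.1,-0.1,13.4,-1,0,0,0,-4.1,-0.1,13.4,-1]'

```text
time: 3.65
tool_pos: [0.4461, 0.1739, 0.0651]
tool_rot: [-3.032, -0.47, -0.437]
ft_force: [-0.3, -0.1, 0.9]
gripper_width: 0.0002
```

Run:
```python
from h import *
o=bot.get_obs();print(o['tool_pos'],o['ft_force'])
for x in [-.112,-.1,-.06,-.05,-.045,-.04]: print(x,rel([x,0,.06],.3)[1])
```

```text
[0.44609719 0.17390241 0.06510808] [-0.28117334 -0.07331428  0.9343886 ]
-0.112 [ 3.29 -0.09  1.5 ]
-0.1 [ 4.44 -0.1   1.84]
-0.06 [ 8.28 -0.1   2.97]
-0.05 [ 9.24 -0.1   3.25]
-0.045 [ 9.72 -0.1   3.39]
-0.04 [10.2  -0.1   3.53]
```

drive_tool --rows '[0,0,0,1.5,-0.1,1.0,-1,0,0,0,3.3,-0.1,1.5,-1,0,0,0,3.8,-0.1,1.65,-1,0,0,0,4.3,-0.1,1.8,-1,0,0,0,4.8,-0.1,1.95,-1,0,0,0,5.3,-0.1,2.1,-1,0,0,0,5.8,-0.1,2.25,-1,0,0,0,6.3,-0.1,2.4,-1,0,0,0,6.8,-0.1,2.53,-1,0,0,0,7.3,-0.1,2.67,-1,0,0,0,7.8,-0.1,2.82,-1,0,0,0,8.3,-0.1,2.97,-1,0,0,0,8.3,-0.1,2.97,-1]'

```text
time: 5.28
tool_pos: [0.5305, 0.2018, 0.0602]
tool_rot: [-3.031, -0.47, -0.439]
ft_force: [0.3, -0.4, -0.6]
gripper_width: 0.0001
```

Run:
```python
from h import *
p=np.load('press.npy')
o=bot.get_obs();print(topress(np.array(o['tool_pos']),p),o['ft_force'])
for x in [-.056,-.052,-.048,-.044,-.04,-.036]: print(x,rel([x,0,.06],.3))
s=bot.snapshot('wrist'); w=cloud(s)
Q=topress(w,p).reshape(-1,3)*1000
m=(Q[:,2]>97)&(Q[:,2]<106)&(abs(Q[:,1])<15)&(Q[:,0]<100);print(m.sum(),np.percentile(Q[m],[2,50,98],axis=0).round(1).tolist())
```

```text
[-5.89551145e-02 -1.80360119e-05  6.02298050e-02] [ 0.26839065 -0.41273735 -0.59665532]
-0.056 (array([ 0.001,  0.013, -0.002]), array([ 0.28, -0.  ,  0.11]), array([0.533, 0.203, 0.06 ]))
-0.052 (array([ 0.001,  0.013, -0.002]), array([ 0.66, -0.  ,  0.22]), array([0.537, 0.204, 0.06 ]))
-0.048 (array([ 0.001,  0.013, -0.002]), array([ 1.04, -0.  ,  0.33]), array([0.541, 0.205, 0.06 ]))
-0.044 (array([ 0.001,  0.013, -0.002]), array([ 1.43, -0.  ,  0.45]), array([0.545, 0.206, 0.06 ]))
-0.04 (array([ 0.001,  0.013, -0.002]), array([ 1.81, -0.01,  0.56]), array([0.549, 0.208, 0.06 ]))
-0.036 (array([ 0.001,  0.013, -0.002]), array([ 2.19, -0.01,  0.67]), array([0.552, 0.209, 0.06 ]))
1624 [[-79.5, -9.6, 97.2], [36.0, 1.8, 102.1], [42.8, 12.6, 105.8]]
```

drive_tool --rows '[0,0,0,0.3,0,0.1,-1,0,0,0,0.6,0,0.2,-1,0,0,0,0.9,0,0.3,-1,0,0,0,1.2,0,0.38,-1,0,0,0,1.2,0,0.38,-1]'

```text
time: 5.95
tool_pos: [0.5422, 0.2056, 0.06]
tool_rot: [-3.031, -0.47, -0.438]
ft_force: [-3.0, -0.6, 1.2]
gripper_width: -0.0002
```

```bash
cat > st.py <<'E'
from h import *
p=np.load('press.npy')
o=bot.get_obs();print(topress(np.array(o['tool_pos']),p),o['ft_force'])
s=bot.snapshot('wrist'); w=cloud(s); Q=topress(w,p).reshape(-1,3)*1000
m=(Q[:,2]>97)&(Q[:,2]<106)&(abs(Q[:,1])<15)&(Q[:,0]<100)&(Q[:,0]>0);print(m.sum(),np.percentile(Q[m],[2,50,98],axis=0).round(1).tolist())
for n,zz in dict(lip=(71,77)).items():
    m=(Q[:,2]>zz[0])&(Q[:,2]<zz[1])&(abs(Q[:,1])<26)&(abs(Q[:,1])>14)&(Q[:,0]<0); print(n,m.sum(),np.percentile(Q[m],[2,50,98],axis=0).round(1).tolist() if m.any() else '')
save(s,'st%05d.png'%(o['time']*100))
E
python3 st.py
```

```text
[-4.66343885e-02  7.62065851e-05  6.00208071e-02] [-2.95553624 -0.57666386  1.19240194]Traceback (most recent call last):
  File "st.py", line 5, in <module>
    m=(Q[:,2]>97)&(Q[:,2]<106)&(abs(Q[:,1])<15)&(Q[:,0]<100)&(Q[:,0]>0);print(m.sum(),np.percentile(Q[m],[2,50,98],axis=0).round(1).tolist())
                                                                                      ~~~~~~~~~~~~~^^^^^^^^^^^^^^^^^^^^^^^
    return _quantile_unchecked(
        a, q, axis, out, overwrite_input, method, keepdims, weights)
    return _ureduce(a,
                    func=_quantile_ureduce_func,
    ...<5 lines>...
                    overwrite_input=overwrite_input,
                    method=method)
    r = func(a, **kwargs)
    result = _quantile(arr,
                       quantiles=q,
    ...<2 lines>...
                       out=out,
                       weights=wgt)
    slices_having_nans = np.isnan(arr[-1, ...])
                                  ~~~^^^^^^^^^
IndexError: index -1 is out of bounds for axis 0 with size 0
```

drive_tool --rows '[0,0,0,0.2,0,0.06,-1,0,0,0,0.4,0,0.12,-1,0,0,0,0.4,0,0.12,-1]'

```text
time: 6.38
tool_pos: [0.5433, 0.2059, 0.0591]
tool_rot: [-3.034, -0.471, -0.432]
ft_force: [-13.2, -3.9, 10.5]
gripper_width: -0.0003
```

drive_tool --rows '[0,0,0,0.2,0,0.06,-1,0,0,0,0.4,0,0.12,-1,0,0,0,0.4,0,0.12,-1]'

```text
time: 6.75
tool_pos: [0.5434, 0.2059, 0.0579]
tool_rot: [-3.038, -0.473, -0.423]
ft_force: [-16.6, -4.4, 13.4]
gripper_width: 0.0002
```

drive_tool --rows '[0,0,0,-2,0,-0.6,-1,0,0,0,-5,0,-2.5,-1,0,0,0,-7,0,-8,-1,0,0,0,-7,0,-13,-1,0,0,0,-7,0,-13,-1,0,0,0,-7,0,-13,-1]'

```text
time: 7.5
tool_pos: [0.4462, 0.175, 0.1642]
tool_rot: [-3.038, -0.472, -0.426]
ft_force: [0.1, 1.1, 0.7]
gripper_width: -0.0002
```

```bash
cat > st.py <<'E'
from h import *
p=np.load('press.npy')
o=bot.get_obs();print(topress(np.array(o['tool_pos']),p),o['ft_force'])
T=str(int(o['time']*100))
for c in ['wrist','top','scene']:
    s=bot.snapshot(c); w=cloud(s); Q=topress(w,p).reshape(-1,3)*1000
    for n,a in dict(liptop=(71,79,26,0,-120,0),plung=(95,107,15,0,-20,100),grip=(135,175,0,0,0,0)).items():
        m=(Q[:,2]>a[0])&(Q[:,2]<a[1])&(abs(Q[:,1])<a[2])&(Q[:,0]>a[4])&(Q[:,0]<a[5])
        if n=='grip': m=(Q[:,2]>a[0])&(Q[:,2]<a[1])&(abs(Q[:,1]-130)<25)&(abs(Q[:,0]+60)<90)
        if m.any(): print(c,n,m.sum(),np.percentile(Q[m],[2,50,98],axis=0).round(1).tolist())
    save(s,c+T+'.png')
    I=cv2.imread('pics/'+c+T+'.png'); print(c+T)
E
python3 st.py
```

```text
[-1.47341438e-01  1.30040749e-04  1.64242891e-01] [0.13583588 1.14118968 0.65417299]
wrist liptop 497 [[-36.6, -21.1, 71.6], [-33.1, 2.5, 74.3], [-28.9, 25.0, 76.0]]
wrist grip 2417 [[-127.9, 118.4, 137.1], [-114.2, 125.0, 159.4], [-100.1, 138.5, 166.3]]
wrist750
top liptop 40 [[-36.3, -22.8, 71.3], [-32.8, 1.2, 74.6], [-28.7, 24.1, 77.6]]
top grip 74 [[-129.3, 118.3, 146.8], [-116.7, 129.6, 162.1], [-102.4, 141.7, 168.2]]
top750
scene liptop 42 [[-34.3, -21.3, 71.3], [-30.0, 3.2, 74.8], [-26.4, 24.5, 78.6]]
scene plung 10 [[53.1, 9.0, 97.5], [59.1, 11.9, 99.7], [65.9, 13.3, 104.0]]
scene grip 126 [[-126.8, 123.8, 138.3], [-112.4, 137.1, 159.8], [-98.0, 144.2, 168.4]]
scene750
```

Run:
```python
from h import *
print(rel([-.18,.06,.19],0)); print(rel([-.175,.13,.138],0))
```

```text
(array([ 0.004, -0.275,  0.   ]), array([-2.31, -5.92, -3.48]), array([0.397, 0.222, 0.19 ]))
(array([ 0.004, -0.275,  0.   ]), array([ -3.23, -12.94,   1.63]), array([0.38 , 0.29 , 0.138]))
```

View pics/wrist750.png

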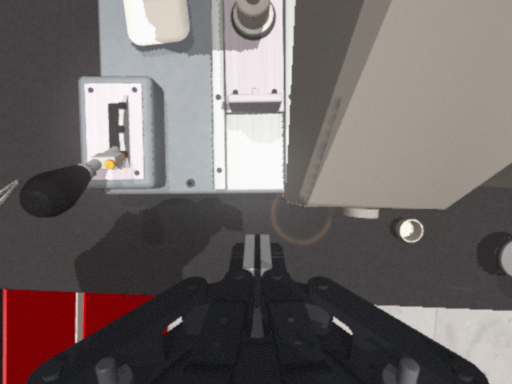

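drive_tool --rows '[0,-0.14,0,-2.3,-5.9,-3.5,-1,0,-0.275,0,-2.3,-5.9,-3.5,-1,0,-0.275,0,-3.2,-12.9,-3,-1,0,-0.275,0,-3.2,-12.9,1.6,-1,0,-0.275,0,-3.2,-12.9,1.6,-1,0,-0.275,0,-3.2,-12.9,1.6,-1]'

```text
time: 8.4
tool_pos: [0.3806, 0.2896, 0.1385]
tool_rot: [3.1, 0.482, -0.001]
ft_force: [0.2, -0.3, 0.1]
gripper_width: -0.0003
```

Run:
```python
from h import *
o=bot.get_obs();print(topress(np.array(o['tool_pos']),np.load('press.npy')),o['ft_force'])
for x in [-.14,-.08,-.05,-.04,-.03,-.02]:print(x,rel([x,.13,.138],0))
```

```text
[-0.17502566  0.12923142  0.13854157] [ 0.17699225 -0.29566174  0.07525578]
-0.14 (array([ 0.004,  0.001, -0.001]), array([ 3.5 , -0.08,  0.05]), array([0.414, 0.301, 0.138]))
-0.08 (array([ 0.004,  0.001, -0.001]), array([ 9.5 , -0.08,  0.04]), array([0.471, 0.319, 0.138]))
-0.05 (array([ 0.004,  0.001, -0.001]), array([12.5 , -0.08,  0.04]), array([0.499, 0.328, 0.138]))
-0.04 (array([ 0.004,  0.001, -0.001]), array([13.5 , -0.08,  0.04]), array([0.509, 0.331, 0.138]))
-0.03 (array([ 0.004,  0.001, -0.001]), array([14.5 , -0.09,  0.04]), array([0.518, 0.334, 0.138]))
-0.02 (array([ 0.004,  0.001, -0.001]), array([15.5 , -0.09,  0.03]), array([0.528, 0.337, 0.138]))
```

drive_tool --rows '[0,0,0,3,-0.1,0,-1,0,0,0,3.7,-0.1,0,-1,0,0,0,4.4,-0.1,0,-1,0,0,0,5.1,-0.1,0,-1,0,0,0,5.8,-0.1,0,-1,0,0,0,6.5,-0.1,0,-1,0,0,0,7.2,-0.1,0,-1,0,0,0,7.9,-0.1,0,-1,0,0,0,8.6,-0.1,0,-1,0,0,0,9.3,-0.1,0,-1,0,0,0,10,-0.1,0,-1,0,0,0,10.7,-0.1,0,-1,0,0,0,11.4,-0.1,0,-1,0,0,0,12.1,-0.1,0,-1,0,0,0,12.6,-0.1,0,-1,0,0,0,12.6,-0.1,0,-1]'

```text
time: 10.4
tool_pos: [0.5013, 0.329, 0.1385]
tool_rot: [3.101, 0.481, 0.001]
ft_force: [-0.3, 0.2, -0.1]
gripper_width: 0.0003
```

```bash
python3 st.py
python3 - <<'E'
from h import *
for x in [-.035,-.025]:print(x,rel([x,.13,.138],0))
E
```

```text
[-0.04804861  0.13008888  0.138531  ] [-0.3446351   0.22090819 -0.07664947]
wrist liptop 611 [[-35.4, -20.8, 71.8], [-30.9, 1.7, 75.1], [-27.7, 25.2, 76.6]]
wrist plung 86 [[50.1, 11.9, 95.2], [55.6, 14.2, 97.3], [67.4, 15.0, 100.4]]
wrist grip 3879 [[-41.1, 118.4, 145.6], [-10.6, 131.7, 162.7], [5.8, 143.8, 172.7]]
wrist1040
top1040
scene plung 11 [[52.0, 10.2, 95.3], [57.8, 12.1, 99.1], [69.7, 14.2, 106.0]]
scene grip 132 [[-57.8, 123.1, 136.6], [-9.5, 137.2, 159.2], [5.9, 144.9, 169.3]]
scene1040
-0.035 (array([ 0.004,  0.001, -0.001]), array([1.4 , 0.02, 0.04]), array([0.514, 0.333, 0.138]))
-0.025 (array([ 0.004,  0.001, -0.001]), array([2.4 , 0.02, 0.04]), array([0.523, 0.336, 0.138]))
```

drive_tool --rows '[0,0,0,0.4,0,0,-1,0,0,0,0.8,0,0,-1,0,0,0,1.1,0,0,-1,0,0,0,1.4,0,0,-1,0,0,0,1.6,0,0,-1,0,0,0,1.6,0,0,-1]'

```text
time: 11.3
tool_pos: [0.5133, 0.333, 0.1381]
tool_rot: [3.098, 0.483, -0.008]
ft_force: [-6.9, -2.7, 5.1]
gripper_width: -0.0003
```

drive_tool --rows '[0,0,0,-3,0,0,-1,0,0,0,-8,0,-2,-1,0,0,0,-12,0,-5,-1,0,0,0,-12,0,-8,-1,0,0,0,-12,0,-8,-1,0,0,0,-12,0,-8,-1]'

```text
time: 12.05
tool_pos: [0.3996, 0.2968, 0.2184]
tool_rot: [3.098, 0.482, -0.008]
ft_force: [-0.9, -0.3, 0.2]
gripper_width: 0.0001
```

```bash
python3 st.py
python3 - <<'E'
from h import *
T=sorted(__import__('glob').glob('pics/scene1[1-9]*.png'))[-1]
w=cv2.imread(T.replace('scene','wrist')); s=cv2.imread(T)[90:282,110:366]
cv2.imwrite('pics/fin.png',np.hstack([cv2.resize(w,(400,300)),cv2.resize(s,(400,300))]))
sc=bot.snapshot('scene'); 
Q=topress(cloud(sc),np.load('press.npy')).reshape(-1,3)*1000; Q=Q[(abs(Q[:,1])<16)&(abs(Q[:,0]-60)<16)&(Q[:,2]<128)]
print(np.histogram(Q[:,2],bins=range(30,131,5)))
E
```

```text
[-0.15471386  0.1303729   0.21840628] [-0.85958642 -0.28105976  0.21174   ]
wrist liptop 475 [[-36.1, -20.6, 71.9], [-32.5, 1.3, 74.8], [-28.1, 24.8, 76.5]]
wrist grip 1094 [[-25.1, 120.5, 136.2], [-18.0, 132.4, 154.9], [-11.6, 144.3, 164.1]]
wrist1205
top liptop 41 [[-37.0, -22.5, 71.1], [-33.9, 0.7, 75.4], [-29.0, 24.2, 78.8]]
top grip 29 [[-13.3, 118.1, 156.2], [-2.9, 125.0, 162.7], [2.9, 136.8, 167.2]]
top1205
scene liptop 40 [[-34.4, -21.0, 72.4], [-30.3, 1.6, 76.0], [-26.3, 24.2, 78.3]]
scene plung 16 [[51.0, 7.3, 95.1], [57.7, 12.9, 99.2], [69.6, 14.5, 105.0]]
scene grip 127 [[-22.4, 123.2, 136.9], [-9.2, 136.9, 159.9], [5.8, 144.5, 168.0]]
scene1205
(array([ 0,  1,  3, 11,  5,  7,  7, 21, 33,  1,  2,  6,  8,  8,  5,  3,  0,
        0,  0,  0]), array([ 30,  35,  40,  45,  50,  55,  60,  65,  70,  75,  80,  85,  90,
        95, 100, 105, 110, 115, 120, 125, 130]))
```

View pics/fin.png

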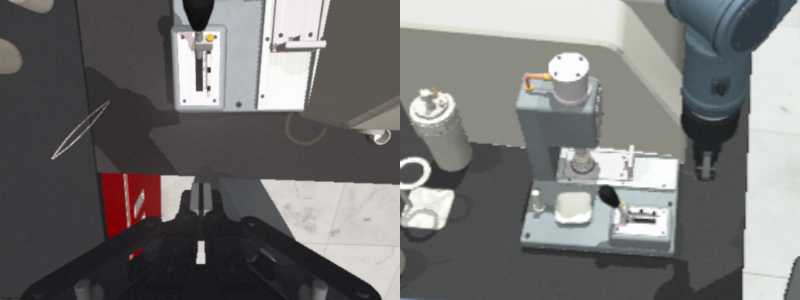

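```bash
python3 -c "
from plant import bot
print(bot.finish_job())"
```

```text
the job is handed in; nothing more can be done
None
```

The pellet press job is done and handed in at about 12 s. I slid the tray home with the shut fingertips, then pushed the lever past the first notch to its second stop, and backed the arm clear.

- **Tray:** it stopped against the stop and did not move further at about 17 N of push. The three cameras put the lip's outer face at x ≈ -34 to -37 mm, against -35 mm expected. That is within the 2 mm calibration, so the camera alone could not rule out a gap of about 1 mm.
- **Lever:** it met the hard stop at about 7 N. After release the cameras put the grip at x ≈ -3 to -18 mm depending on the view. The spread comes from different visible parts of the grip, and all of it fits the second stop (-8 mm) and not the first notch (-60 mm).
- **Ram:** the last scene picture shows the ram down on the plunger. I did not measure the plunger depth directly.
- **Other things:** the spare plunger, weigh boat and forceps looked untouched in the last pictures. I did not check the bottles, crucible and beaker again, but the arm stayed clear of them. The last wrist force was about 1 N, with the arm touching nothing.

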